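# Tip the church template out of its bin and stand it up

## Task

Take the church template (the one with the narrow pointed tower) out of its deep narrow bin: its low end sits under the bin's cap, so tip it up by lifting the tower end, then draw it out over the low front wall. Stand it upright in the trough of the holding stand, about centred and right down on the trough's floor, lowering it rather than dropping it, and leave the house template in its bin.

Things in the scene. Friction and masses are not known exactly. Their poses are not given: they have to be found in the camera images.
- church: Template to move: flat plywood church, 10 mm thick (y), 150 mm long (x), 80 g. Origin: middle of its lower edge; z up. Nave 60 mm tall over the whole length; at the -x end a tower (x -75 to -30 mm) with straight sides to 115 mm, then a pointed roof to 137 mm. Stands on its long edge in one of the rack's bins, tower at the front. Pinch the tower across its thickness about 112 mm up.
- house: Template to leave in the other bin: same plywood, thickness, length and 60 mm low part, but with a broad flat-topped block 90 mm wide (x -75 to +15 mm), 100 mm tall. Origin and axes as for the church. Which bin holds which varies.
- rack: Fixed plywood rack. Origin: centre of underside; z up, -x front. Two bins along x, centred at y = -38 and 38 mm; inside x -90 to 90 mm, 20 mm wide, floor z 8; walls 5 mm thick to z 92, front wall only to z 48. Cap over each back end from x 40, z 92 to 98. Template origins start at x 0 to 8. Tip about 20 degrees to bring the tower foot over the front wall, then draw it out lengthwise past the cap.
- stand: Fixed pale wooden stand: open-ended trough 130 mm long along x between two boards with flared tops. Origin: centre of underside; z up. Trough floor z = 8 mm, 26 mm wide inside (y -13 to 13), boards to z = 68, flares to z = 81, mouth 50 mm wide. Base 110 mm wide. The template may stand either way round and lean a little on a board.

How it is judged:
By the outcome, as a careful person would: the job done as asked, in the order asked, and still so for the second after the job is handed in, with the robot touching nothing.
It also fails if it takes over 56 s, if anything falls off the work surface, if the arm or the gripper's body presses on something with over 40 N, if the wrist force passes 120 N, or if a joint passes its speed limit or range.

## Robot

A 6-joint arm with a two-finger parallel gripper is mounted at the origin on the work surface. World frame = base frame: x ahead of the robot, y to its left, z up, the work surface at z = 0. Lengths are in m, angles in rad, forces in N, time in s.
With the tool pointing down it reaches from about 0.3 to 0.775 m from the base axis. Payload 14.6 kg.
Tool frame: the origin (TCP) lies between the finger pads; the fingertips stand 19 mm ahead of it and the grasp point (between the pads) is the TCP (ctrl.finger_overhang is the distance from the TCP to the fingertips, in m); z points along the fingers, y is the direction in which the jaws open and shut (so a half turn about z gives the same grasp; the last joint's range is limited). The gripper opens to 94 mm and grips with 3 to 60 N. Pads are 16 mm wide; open, the fingers measure 119 mm over their backs; the gripper's body (75 mm by 177 mm) begins 78 mm behind the grasp point.
Start: joints at [-1.305, 0.3, 1.521, -0, 1.321, -0.067], TCP at [0.18, -0.52, 0.224] pointing down, gripper open.
Joint ranges: [-3.03, 3.03], [-0.79, 2.21], [0.23, 2.52], [-1.04, 4.18], [0, 3.07], [-2.55, 2.55]. Speed limits (rad/s): [2.22, 2.22, 2.57, 3.14, 3.14, 3.14].

## Interface

Orientations are given as [roll, pitch, yaw] about the fixed x, y, z axes, in that order (R = Rz(yaw) Ry(pitch) Rx(roll)).
In Python, from station import ctrl gives the robot as it stands.
- The arm moves only by the tool send_rows, never from a script. Its argument "series" is a list of rows, each a list of 7 numbers: the turn, a rotation vector about the tool's x, y, z in degrees, then the shift along the tool's x, y, z in m, then the gripper's target within -1 to 1 (fully open at 1, half-way at 0, shut at -1). A call has 1 to 8 rows; each row is the pose to reach, as a shift and turn from the pose commanded when the call began, along the tool's axes at that moment; what a row does not reach only later rows make up. A row lasts 1/10 s, in which the tool goes at most 50 mm and 8.59 degrees, less where a joint would pass 70% of its speed; a pose out of reach is approached as far as the arm can. A call with a gripper value outside its range is refused whole. The fingers move at their own pace and stop on an object; "force" is the grip in N (left out, the last holds). Time passes only in rows, so rows that repeat a pose let the fingers close. It gives the time, the measured TCP pose, the force and the opening at its end, in the units of the state.
- ctrl.get_obs(): the state, without advancing time (a new reading comes with each control period).
- ctrl.camera(name): name is "scene" or "top" or "wrist"; returns a dict with "pixels" (420x560x3 uint8, red, green, blue), "z_map" (420x560 float32, m along the optical axis (not along the pixel's ray), 0 where there is no reading), "fov_y" (degrees; the focal length in pixels is half the picture's height over the tangent of half this angle, whatever the lens; pixels are square), "cx", "cy" (the principal point, pixels), "k1" (the pictures are not rectified: a ray, as slopes to the right and down, at radius r is drawn at 1 + k1 r^2 times it, then the intrinsics apply), "R" (3x3) and "t" (3): a world point X has camera coordinates R X + t. Camera axes: x right, y down, z forward; pixel columns grow to the right and rows downward; lengths in m; the calibration is good to about 2 mm. A picture is of the moment at which its call begins.
- ctrl.hand_in(): hands the job in, once; it reports no verdict.
The state is a dict: "time_s": time; "qpos": joint angles; "joint_vel": joint speeds; "tau": joint torques, N m; "ee_pos": TCP position; "eef_rot": TCP orientation; "force": force on the tool from outside, world axes, zero at the start; "moment": the same for the moment, N m; "grip_width": finger opening in m.
Only numpy, scipy, OpenCV 4.12 (cv2) and the standard library are available. Lean on these libraries where they do the work, as an engineer would, in place of code of your own. Each camera call takes 0.05 s, during which the arm holds its last target.

## Working session

There is one attempt and no reset: what is moved stays moved. The work goes in short steps, Python scripts to look and compute and a tool call to move; the robot and the scene stay as the last step left them, time stands still between calls to the robot, and variables do not carry over. Pictures are saved under pics/ and viewed, and the job is handed in when it is done.

Besides the shell and the picture viewer there is one more tool, called after "Request:" as a command line: name --pt "numbers of a row" for each row, then --argument value for the rest. send_rows: Moves the arm, as the interface text tells. Its arguments: {"type":"object","properties":{"series":{"type":"array"},"force":{"type":"number"}},"required":["series"]}

```bash
ls; mkdir -p pics; cat > h.py <<'E'
import numpy as np, cv2
from station import ctrl
def cam(n,save=None):
    c=ctrl.camera(n)
    if save: cv2.imwrite('pics/'+save,c['pixels'][:,:,::-1])
    return c
def pts(c):
    H,W=c['z_map'].shape; f=H/2/np.tan(np.radians(c['fov_y']/2))
    K=np.array([[f,0,c['cx']],[0,f,c['cy']],[0,0,1.]])
    uu,vv=np.meshgrid(np.arange(W),np.arange(H))
    p=np.stack([uu.ravel(),vv.ravel()],1).astype(np.float64)[:,None]
    s=cv2.undistortPoints(p,K,np.array([c['k1'],0,0,0.]))[:,0]
    z=c['z_map'].ravel().astype(float)
    P=np.c_[s*z[:,None],z]
    X=(P-np.array(c['t']))@np.array(c['R'])
    X[z==0]=np.nan
    return X.reshape(H,W,3)
E
python3 - <<'E'
from h import *
np.set_printoptions(precision=4,suppress=True)
for n in ['scene','top','wrist']:
    c=cam(n,n+'0.png'); np.savez('/tmp/%s0.npz'%n,**{k:np.array(v) for k,v in c.items()})
    R=np.array(c['R']);print(n,c['fov_y'],c['k1'],-R.T@np.array(c['t']),R[2])
print(ctrl.get_obs())
E
```

```text
pics
scene 46.9297411605912 -0.17378885176017733 [0.9272 0.3976 0.6879] [-0.4533 -0.447  -0.7711]
top 56.925476492229976 -0.02481915533884774 [ 0.4582 -0.023   0.6828] [ 0.1529  0.0331 -0.9877]
wrist 65.93532197701018 -0.019279061507597332 [ 0.2434 -0.4967  0.3827] [-0.2239 -0.0765 -0.9716]
{'time_s': 0.15, 'qpos': array([-1.3046,  0.3004,  1.5214, -0.    ,  1.3207, -0.0666]), 'joint_vel': array([ 0.0007, -0.0024,  0.0003, -0.0002,  0.0016, -0.0021]), 'tau': array([  0.0037, -53.1954, -35.2818,   0.0709,   0.0236,  -0.0001]), 'ee_pos': array([ 0.1796, -0.5197,  0.224 ]), 'eef_rot': array([-3.1408, -0.    ,  0.3328]), 'force': array([ 0.3498,  0.6378, -1.1966]), 'moment': array([-0.0104, -0.0287,  0.0325]), 'grip_width': 0.09405109795423432}
```

View pics/top0.png

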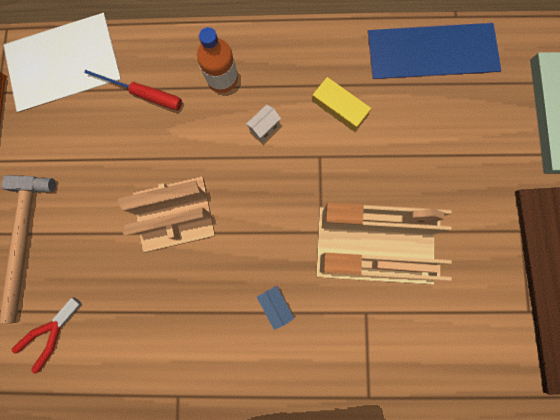

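View pics/scene0.png

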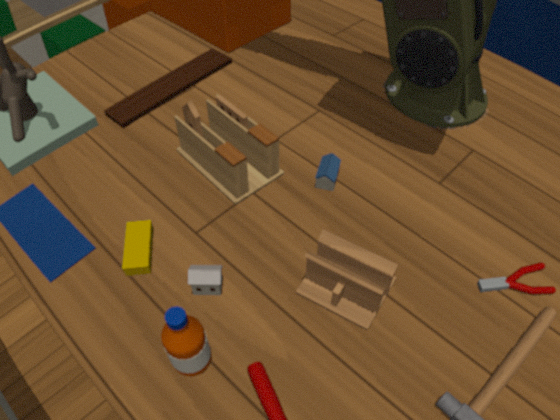

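```bash
python3 - <<'E'
from h import *
np.set_printoptions(precision=3,suppress=True)
L=lambda n:dict(np.load('/tmp/%s0.npz'%n))
c=L('top');X=pts(c)
for (u,v) in [(0,0),(559,0),(0,419),(318,275),(435,283),(345,213),(345,264),(430,215),(430,268),(175,215),(173,233),(165,180)]: print(u,v,X[v,u])
im=c['pixels'][:,:,::-1]
a=cv2.resize(im[190:300,300:465],None,fx=4.6,fy=4.6,interpolation=cv2.INTER_CUBIC)
cv2.imwrite('pics/tr.png',a)
s=L('scene')['pixels'][:,:,::-1]
b=cv2.resize(s[85:200,165:295],None,fx=5,fy=5,interpolation=cv2.INTER_CUBIC)
cv2.imwrite('pics/sr.png',b)
b=cv2.resize(im[165:260,110:225],None,fx=5,fy=5,interpolation=cv2.INTER_CUBIC)
cv2.imwrite('pics/ts.png',b)
E
```

```text
0 0 [ 1.258  0.834 -0.314]
559 0 [ 1.258 -0.842 -0.375]
0 419 [ 0.206  0.474 -0.   ]
318 275 [ 0.451 -0.073  0.009]
435 283 [ 0.437 -0.275 -0.   ]
345 213 [ 0.545 -0.109  0.098]
345 264 [ 0.468 -0.107  0.097]
430 215 [ 0.535 -0.221  0.142]
430 268 [ 0.462 -0.229  0.109]
175 215 [0.548 0.159 0.072]
173 233 [0.521 0.169 0.048]
165 180 [ 0.623  0.202 -0.002]
```

View pics/tr.png

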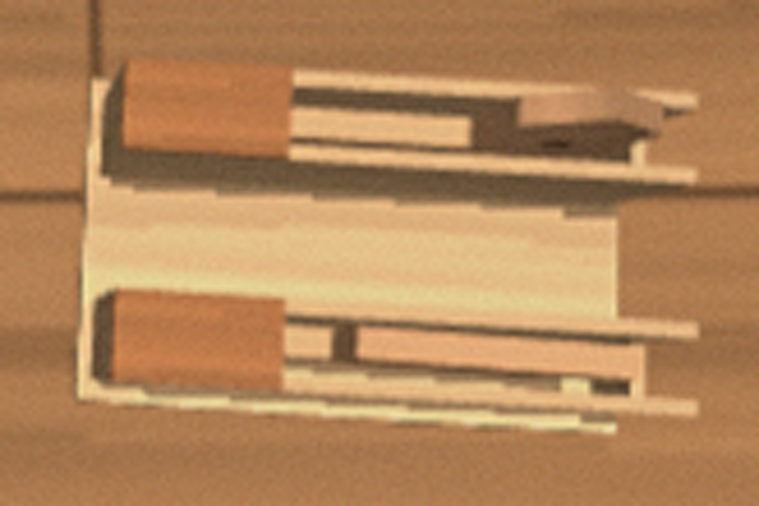

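View pics/sr.png

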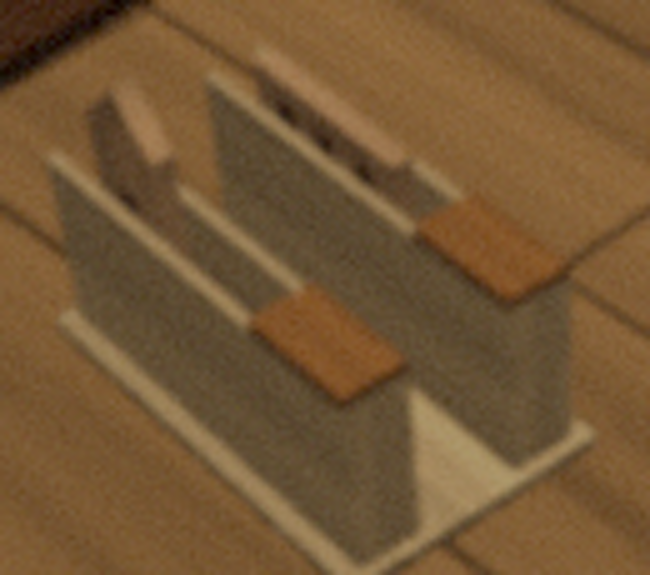

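View pics/ts.png

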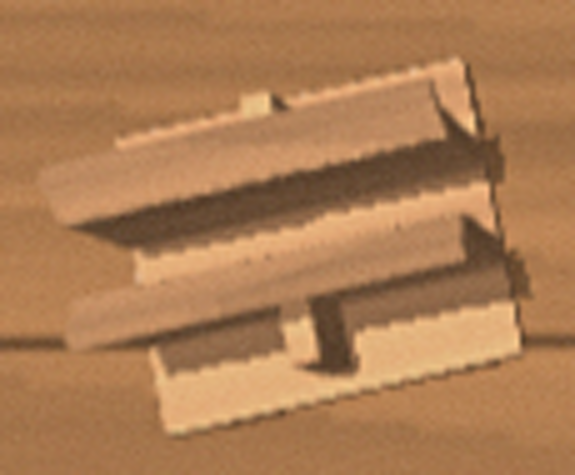

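```bash
cat > fit.py <<'E'
from h import *
np.set_printoptions(precision=4,suppress=True)
L=lambda n:dict(np.load('/tmp/%s0.npz'%n))
def rect(P):
    (c,s,a)=cv2.minAreaRect((P[:,:2]*1000).astype(np.float32)); return np.array(c),np.array(s),a
for n in ['top','scene']:
    c=L(n);X=pts(c)
    reg=(X[...,0]>.35)&(X[...,0]<.65)&(X[...,1]<-.02)&(X[...,1]>-.32)
    hsv=cv2.cvtColor(c['pixels'],cv2.COLOR_RGB2HSV)
    for nm,lo,hi in [('cap',.095,.102),('wall',.088,.0945),('base',.004,.012),('front',.046,.051),('nave',.064,.072),('house',.104,.112),('tower',.114,.148)]:
        m=reg&(X[...,2]>lo)&(X[...,2]<hi)
        k,lab,st,_=cv2.connectedComponentsWithStats(m.astype(np.uint8))
        for i in range(1,k):
            if st[i,4]>25:
                P=X[lab==i]; print(n,nm,st[i,4],*rect(P),'zmed %.4f'%np.median(P[:,2]), 'mean',P.mean(0))
    reg=(X[...,0]>.45)&(X[...,0]<.68)&(X[...,1]<.3)&(X[...,1]>.07)
    for nm,lo,hi in [('sbase',.004,.012),('flare',.06,.09)]:
        m=reg&(X[...,2]>lo)&(X[...,2]<hi)
        k,lab,st,_=cv2.connectedComponentsWithStats(m.astype(np.uint8))
        for i in range(1,k):
            if st[i,4]>25:
                P=X[lab==i]; print(n,nm,st[i,4],*rect(P),'z',np.median(P[:,2]),P[:,2].max(),'mean',P.mean(0))
E
python3 fit.py
```

```text
top cap 718 [ 544.777  -108.9154] [55.3519 30.4108] 85.90276336669922 zmed 0.0982 mean [ 0.5447 -0.1088  0.0982]
top cap 756 [ 468.9388 -103.8095] [55.1036 30.0403] 86.24889373779297 zmed 0.0981 mean [ 0.4688 -0.1038  0.0981]
top wall 198 [ 552.0638 -189.9299] [101.4244   5.7564] 86.16924285888672 zmed 0.0921 mean [ 0.5525 -0.1816  0.092 ]
top wall 34 [ 546.99   -261.0051] [18.5109  4.973 ] 89.5716552734375 zmed 0.0925 mean [ 0.5473 -0.2628  0.0925]
top wall 315 [ 525.8669 -203.3574] [133.3059   5.6982] 86.26467895507812 zmed 0.0921 mean [ 0.5257 -0.2041  0.0919]
top wall 299 [ 476.0655 -200.3533] [133.891    5.9289] 86.93610382080078 zmed 0.0922 mean [ 0.4758 -0.2     0.0922]
top wall 294 [ 451.297 -198.93 ] [132.8775   5.0157] 86.025634765625 zmed 0.0923 mean [ 0.4512 -0.2     0.0922]
top base 3457 [ 502.474  -173.1496] [199.1217 122.3691] 86.2001724243164 zmed 0.0082 mean [ 0.496  -0.1688  0.0082]
top base 199 [ 457.1094 -204.6667] [112.6998   5.5923] 86.44695281982422 zmed 0.0084 mean [ 0.457  -0.204   0.0084]
top nave 269 [ 541.3953 -175.8521] [68.1566 10.3158] 85.89420318603516
[... 3098 characters left out ...]
8 ]
scene tower 210 [ 540.3348 -225.0607] [47.4094 12.0603] 85.5677261352539 zmed 0.1291 mean [ 0.5428 -0.2194  0.1293]
scene sbase 1474 [599.48   191.6913] [ 39.6972 131.6897] 15.418405532836914 z 0.009166071544313346 0.011994669226239344 mean [0.6003 0.1933 0.009 ]
scene sbase 27 [507.4025 234.9292] [27.3045  4.0769] 13.489269256591797 z 0.008722334397416752 0.011632977519178824 mean [0.5049 0.2349 0.0089]
scene flare 1325 [540.6749 177.7973] [ 20.7512 130.3398] 12.99439811706543 z 0.07423807241617544 0.0841465453326814 mean [0.543  0.1799 0.0736]
scene flare 769 [582.7864 187.227 ] [ 20.1205 130.5213] 13.367305755615234 z 0.07842286816384575 0.08410112105584906 mean [0.5851 0.1893 0.075 ]
```

```bash
cat >> h.py <<'E'
from scipy.spatial.transform import Rotation as Ro
def Rt(yaw,tilt=0): # degrees; tool down, yaw, then tilt about tool y
    return Ro.from_euler('xyz',[180,0,yaw],degrees=True)*Ro.from_rotvec([0,tilt,0],degrees=True)
def plan(pos,yaw,tilt=0):
    o=ctrl.get_obs(); R0=Ro.from_euler('xyz',o['eef_rot'])
    d=R0.inv().apply(np.array(pos)-o['ee_pos']); r=(R0.inv()*Rt(yaw,tilt)).as_rotvec(degrees=True)
    print('t',o['time_s'],'pos',o['ee_pos'].round(4),'F',np.round(o['force'],2),'w',round(o['grip_width'],4)); print('turn',r.round(2),'shift',d.round(4))
E
python3 -c "
from h import *
plan([.5385,-.2245,.19],86.2)"
```

```text
t 0.15 pos [ 0.1796 -0.5197  0.224 ] F [ 0.35  0.64 -1.2 ] w 0.0941
turn [-4.000e-02 -3.000e-02 -6.713e+01] shift [ 0.4356 -0.1617  0.0342]
```

Request:
send_rows --pt "0 0 -6 0.04 -0.015 0 0" --pt "0 0 -12 0.08 -0.03 0 0" --pt "0 0 -18 0.12 -0.045 0 0" --pt "0 0 -24 0.16 -0.06 0 0" --pt "0 0 -30 0.2 -0.075 0 0" --pt "0 0 -36 0.24 -0.09 0 0" --pt "0 0 -42 0.28 -0.105 0 0" --pt "0 0 -48 0.31 -0.118 0 0" --force 40

```text
time_s: 0.95
ee_pos: [0.4356, -0.3053, 0.2243]
eef_rot: [-3.141, -0.0, 1.176]
force: [-1.0, -0.1, -0.0]
grip_width: 0.0472
```

```bash
python3 -c "
from h import *
plan([.5385,-.2245,.19],86.2)"
```

```text
t 0.95 pos [ 0.4356 -0.3053  0.2243] F [-1.03 -0.1  -0.03] w 0.0472
turn [-1.000e-02 -1.000e-02 -1.883e+01] shift [0.1141 0.0639 0.0343]
```

Request:
send_rows --pt "0 0 -5 0.03 0.017 0 0" --pt "0 0 -10 0.06 0.034 0 0" --pt "0 0 -15 0.09 0.05 0 0" --pt "0 0 -19 0.114 0.064 0.01 0" --pt "0 0 -19 0.114 0.064 0.025 0" --pt "0 0 -19 0.114 0.064 0.034 0" --pt "0 0 -19 0.114 0.064 0.034 0"

```text
time_s: 1.65
ee_pos: [0.5368, -0.2269, 0.1891]
eef_rot: [-3.139, -0.001, 1.502]
force: [-0.6, -0.5, 0.7]
grip_width: 0.047
```

```bash
python3 - <<'E'
from h import *
plan([.5385,-.2245,.12],86.2)
c=cam('wrist','w1.png');X=pts(c);np.set_printoptions(precision=4,suppress=True)
o=ctrl.get_obs();print(o['ee_pos'],o['eef_rot'])
for lo,hi in [(.112,.15),(.064,.072),(.089,.095),(.095,.1005)]:
    m=(X[...,2]>lo)&(X[...,2]<hi)&(X[...,0]>.505)&(X[...,0]<.57)&(X[...,1]<-.07)&(X[...,1]>-.28)
    k,lab,st,_=cv2.connectedComponentsWithStats(m.astype(np.uint8))
    for i in range(1,k):
        if st[i,4]>150:
            P=X[lab==i];print(lo,st[i],cv2.minAreaRect((P[:,:2]*1000).astype(np.float32)),np.median(P[:,2]),P[:,2].max())
E
```

```text
t 1.65 pos [ 0.5368 -0.2269  0.1891] F [-0.6  -0.46  0.69] w 0.047
turn [-0.14 -0.05 -0.16] shift [0.0025 0.0017 0.0691]
[ 0.5371 -0.2272  0.1902] [-3.1407 -0.0003  1.5013]
0.112 [276 186  15  63 890] ((538.0512084960938, -224.38455200195312), (45.29656982421875, 9.8553466796875), 85.95984649658203) 0.13306187104321845 0.1451125624740691
0.064 [277  95  12  83 948] ((541.9613647460938, -168.04049682617188), (68.79283142089844, 9.66835880279541), 85.92337036132812) 0.06650785687611742 0.06855603708147401
0.089 [ 263   95    9  166 1000] ((526.473388671875, -202.14031982421875), (134.67916870117188, 5.8421244621276855), 86.23119354248047) 0.0904395772282195 0.09281389628807123
0.089 [ 294   95    8  166 1030] ((551.003173828125, -203.824951171875), (134.53514099121094, 5.062726974487305), 86.16889953613281) 0.09054075451063559 0.09254277438424592
0.095 [ 261   13   42   82 3271] ((545.2130126953125, -108.39836883544922), (55.078582763671875, 29.422334671020508), 86.23051452636719) 0.09657588848170062 0.09886176431175388
```

View pics/w1.png

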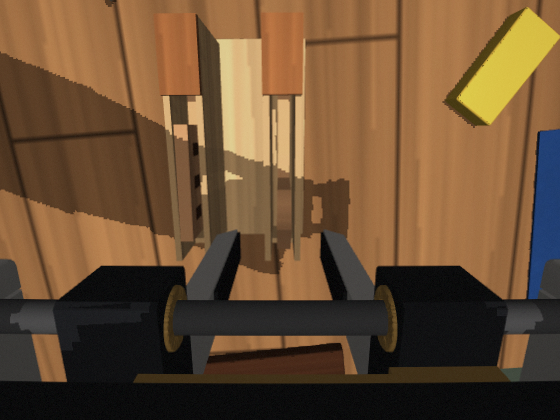

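Request:
send_rows --pt "0 0 0 0.002 0.001 0.012 0" --pt "0 0 0 0.003 0.001 0.025 0" --pt "0 0 0 0.003 0.001 0.04 0" --pt "0 0 0 0.003 0.001 0.055 0" --pt "0 0 0 0.003 0.001 0.065 0" --pt "0 0 0 0.003 0.001 0.07 0" --pt "0 0 0 0.003 0.001 0.07 0" --pt "0 0 0 0.003 0.001 0.07 0"

```text
time_s: 2.5
ee_pos: [0.5389, -0.2242, 0.1209]
eef_rot: [3.141, 0.0, 1.502]
force: [-0.8, 0.2, 0.5]
grip_width: 0.0469
```

```bash
python3 -c "
from h import *
plan([.5382,-.2244,.12],86.1)"
```

```text
t 2.5 pos [ 0.5389 -0.2242  0.1209] F [-0.8   0.18  0.52] w 0.0469
turn [ 0.04  0.01 -0.04] shift [-0.0003 -0.0007  0.0009]
```

Within a millimetre of the target. Close.

Request:
send_rows --pt "0 0 0 0 -0.0007 0 -0.4" --pt "0 0 0 0 -0.0007 0 -0.7" --pt "0 0 0 0 -0.0007 0 -1" --pt "0 0 0 0 -0.0007 0 -1" --pt "0 0 0 0 -0.0007 0 -1" --pt "0 0 0 0 -0.0007 0 -1" --pt "0 0 0 0 -0.0007 0 -1" --pt "0 0 0 0 -0.0007 0 -1" --force 40

```text
time_s: 3.3
ee_pos: [0.538, -0.224, 0.1205]
eef_rot: [-3.142, -0.0, 1.502]
force: [-0.5, -0.4, 0.4]
grip_width: 0.0101
```

```bash
cat > path.py <<'E'
from h import *
# rack frame (x,z) mm; grasp local on church (-52.5,112.9); desired lower-back corner (xb,zb) and tilt
g=np.array([-52.5-75,112.9]); 
def off(xb,zb,th):
    t=np.radians(th);c,s=np.cos(t),np.sin(t)
    # front up: local forward (-1,0)->(-c,s), up (0,1)->(s,c)
    return np.array([xb+g[0]*c+g[1]*s, zb-g[0]*s+g[1]*c])
p0=off(79,8,0)
for xb,zb,th in [(79,8,0),(77,9,2.5),(75.3,10,5),(73.6,11,7.5),(72,11,10),(70.3,11,12.5),(68.7,11,15),(67,11,17.5),(65,11,20),(64,11,20.5)]:
    d=off(xb,zb,th)-p0
    print(th,'tool x %.1f z %.1f'%(d[0],-d[1]),'topback',round(xb+60*np.sin(np.radians(th)),1),'nave@cap',round(zb+60*np.cos(np.radians(th))+(xb+60*np.sin(np.radians(th))-40)*np.tan(np.radians(th)),1),'foot',round(xb-150*np.cos(np.radians(th)),1),round(zb+150*np.sin(np.radians(th)),1))
E
python3 path.py; python3 -c "
from h import *
plan([.5382,-.2244,.12],86.1)"
```

```text
0 tool x 0.0 z -0.0 topback 79.0 nave@cap 68.0 foot -71.0 8.0
2.5 tool x 3.0 z -6.5 topback 79.6 nave@cap 70.7 foot -72.9 15.5
5 tool x 6.6 z -12.7 topback 80.5 nave@cap 73.3 foot -74.1 23.1
7.5 tool x 10.4 z -18.7 topback 81.4 nave@cap 75.9 foot -75.1 30.6
10 tool x 14.5 z -23.4 topback 82.4 nave@cap 77.6 foot -75.7 37.0
12.5 tool x 18.8 z -27.9 topback 83.3 nave@cap 79.2 foot -76.1 43.5
15 tool x 23.3 z -32.2 topback 84.2 nave@cap 80.8 foot -76.2 49.8
17.5 tool x 27.9 z -36.1 topback 85.0 nave@cap 82.4 foot -76.1 56.1
20 tool x 32.3 z -39.8 topback 85.5 nave@cap 83.9 foot -76.0 62.3
20.5 tool x 32.6 z -40.5 topback 85.0 nave@cap 84.0 foot -76.5 63.5
t 3.3 pos [ 0.538  -0.224   0.1205] F [-0.48 -0.4   0.43] w 0.0101
turn [-0.   -0.   -0.03] shift [-0.0004  0.0003  0.0005]
```

Request:
send_rows --pt "0 -2.5 0 0.003 0 -0.0065 -1" --pt "0 -5 0 0.0066 0 -0.0127 -1" --pt "0 -7.5 0 0.0104 0 -0.0187 -1" --pt "0 -10 0 0.0145 0 -0.0234 -1" --pt "0 -12.5 0 0.0188 0 -0.0279 -1" --pt "0 -15 0 0.0233 0 -0.0322 -1" --pt "0 -17.5 0 0.0279 0 -0.0361 -1" --pt "0 -20 0 0.0323 0 -0.0398 -1"

```text
time_s: 4.1
ee_pos: [0.5402, -0.1915, 0.1604]
eef_rot: [3.142, 0.351, 1.502]
force: [0.1, 0.6, -1.3]
grip_width: 0.01
```

Request:
send_rows --pt "0 0 0 0 0 0 -1" --pt "0 0 0 0 0 0 -1"

```text
time_s: 4.3
ee_pos: [0.5402, -0.1916, 0.1601]
eef_rot: [-3.141, 0.348, 1.503]
force: [-0.3, 0.1, -1.2]
grip_width: 0.0099
```

```bash
python3 - <<'E'
from h import *
c=cam('scene');s=c['pixels'][:,:,::-1]
cv2.imwrite('pics/s2.png',cv2.resize(s[30:210,120:360],None,fx=3,fy=3))
o=ctrl.get_obs();print(o['ee_pos'],np.degrees(o['eef_rot']),o['force'],o['moment'],o['grip_width'])
E
```

```text
[ 0.54012383 -0.19194847  0.16002803] [-179.98508788   19.92841753   86.06509274] [-0.75871413  0.27259433 -0.86851772] [ 0.17351099 -0.10222829  0.06209835] 0.00993076970992677
```

View pics/s2.png

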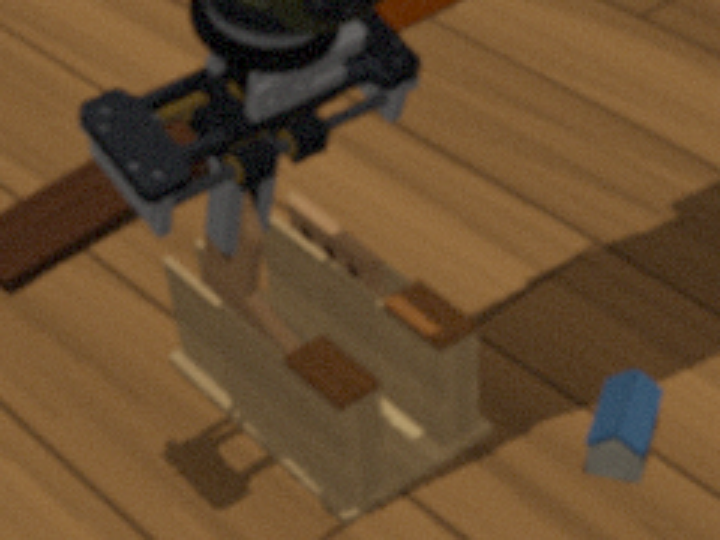

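The church is tipped in the jaws: the tower is at crop (235,265) and the nave runs down under the cap at about (330,365). There's no contact force, so I'll draw it out lengthwise.

Request:
send_rows --pt "0 0 0 -0.008 0 0 -1" --pt "0 0 0 -0.018 0 0 -1" --pt "0 0 0 -0.028 0 0 -1" --pt "0 0 0 -0.04 0 0 -1" --pt "0 0 0 -0.052 0 0 -1" --pt "0 0 0 -0.064 0 0 -1" --pt "0 0 0 -0.075 0 0 -1" --pt "0 0 0 -0.085 0 0 -1"

```text
time_s: 5.15
ee_pos: [0.5346, -0.2725, 0.1897]
eef_rot: [3.142, 0.349, 1.502]
force: [0.3, 0.1, -1.3]
grip_width: 0.0098
```

```bash
python3 - <<'E'
from h import *
c=cam('scene');s=c['pixels'][:,:,::-1]
cv2.imwrite('pics/s3.png',cv2.resize(s[30:210,100:340],None,fx=3,fy=3))
o=ctrl.get_obs();print(o['ee_pos'],np.degrees(o['eef_rot']),o['force'],o['moment'],o['grip_width'])
E
```

```text
[ 0.53460878 -0.27348492  0.19024797] [179.95511707  20.03324932  86.00563195] [-0.03452344 -1.29090717 -0.40031676] [ 0.11215351 -0.07067055 -0.01092045] 0.009762292634648706
```

View pics/s3.png

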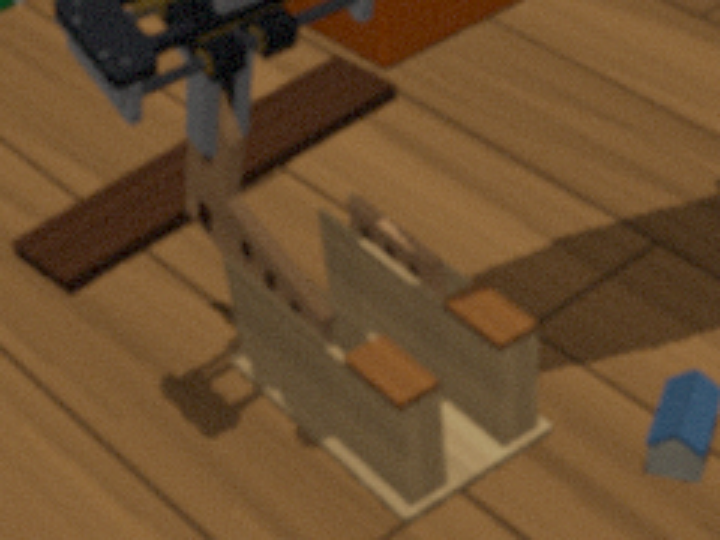

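The back end, at crop (330,315), is clear of the cap, so I'll keep drawing lengthwise over the front wall.

Request:
send_rows --pt "0 0 0 -0.01 0 0 -1" --pt "0 0 0 -0.022 0 0 -1" --pt "0 0 0 -0.035 0 0 -1" --pt "0 0 0 -0.048 0 0 -1" --pt "0 0 0 -0.06 0 0 -1" --pt "0 0 0 -0.072 0 0 -1" --pt "0 0 0 -0.084 0 0 -1" --pt "0 0 0 -0.095 0 0 -1"

```text
time_s: 6.0
ee_pos: [0.5285, -0.3615, 0.2221]
eef_rot: [3.142, 0.349, 1.502]
force: [-0.8, -0.9, -0.9]
grip_width: 0.0099
```

```bash
python3 -c "
from h import *
plan([.535,-.36,.31],86.1)"
```

```text
t 6.0 pos [ 0.5285 -0.3615  0.2221] F [-0.85 -0.92 -0.95] w 0.0099
turn [-1.e-02  2.e+01 -4.e-02] shift [-0.0282  0.0064 -0.0832]
```

Request:
send_rows --pt "0 0 0 -0.004 0 -0.01 -1" --pt "0 2 0 -0.009 0 -0.025 -1" --pt "0 6 0 -0.014 0 -0.042 -1" --pt "0 10 0 -0.02 0 -0.06 -1" --pt "0 14 0 -0.025 0 -0.075 -1" --pt "0 18 0 -0.028 0 -0.083 -1" --pt "0 20 0 -0.028 0 -0.083 -1" --pt "0 20 0 -0.028 0 -0.083 -1"

```text
time_s: 6.8
ee_pos: [0.5285, -0.3589, 0.3089]
eef_rot: [-3.141, -0.0, 1.501]
force: [-0.9, -0.2, -1.2]
grip_width: 0.0099
```

```bash
python3 - <<'E'
from h import *
plan([.572,.1315,.31],102.7)
for n in ['top','scene']:
    c=cam(n,n+'4.png');X=pts(c)
    np.savez('/tmp/%s4.npz'%n,**{k:np.array(v) for k,v in c.items()})
E
```

```text
t 6.8 pos [ 0.5285 -0.3589  0.3089] F [-0.9  -0.23 -1.16] w 0.0099
turn [ -0.03  -0.02 -16.68] shift [ 0.4922  0.0093 -0.0009]
```

View pics/scene4.png

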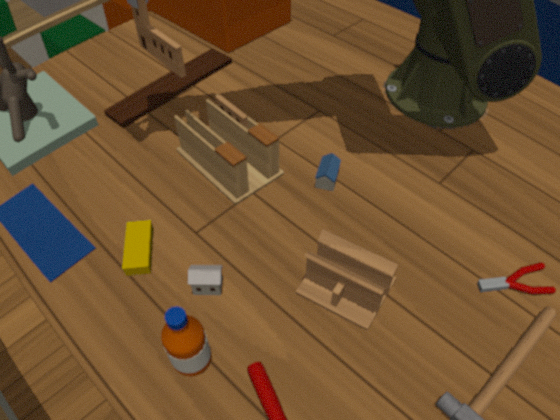

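The church hangs level from the gripper at (160,45), and the house is still in its bin at (232,108). Next I'll swing over to the stand.

Request:
send_rows --pt "0 0 0 0.015 0 0 -1" --pt "0 0 -1 0.04 0.001 0 -1" --pt "0 0 -3 0.075 0.002 0 -1" --pt "0 0 -5 0.115 0.003 0 -1" --pt "0 0 -7 0.155 0.004 0 -1" --pt "0 0 -9 0.195 0.005 0 -1" --pt "0 0 -11 0.235 0.006 0 -1" --pt "0 0 -13 0.275 0.007 0 -1"

```text
time_s: 7.7
ee_pos: [0.554, -0.0816, 0.3094]
eef_rot: [3.141, 0.001, 1.732]
force: [1.3, 1.0, 0.3]
grip_width: 0.0096
```

```bash
python3 -c "
from h import *
plan([.571,.1318,.26],102.7)"
```

```text
t 7.7 pos [ 0.554  -0.0816  0.3094] F [1.33 0.99 0.28] w 0.0096
turn [ 0.01  0.04 -3.49] shift [0.208  0.051  0.0492]
```

Request:
send_rows --pt "0 0 -1 0.035 0.009 0 -1" --pt "0 0 -2 0.075 0.018 0 -1" --pt "0 0 -3 0.115 0.028 0 -1" --pt "0 0 -3.5 0.15 0.037 0.01 -1" --pt "0 0 -3.5 0.18 0.045 0.025 -1" --pt "0 0 -3.5 0.2 0.05 0.04 -1" --pt "0 0 -3.5 0.208 0.051 0.049 -1" --pt "0 0 -3.5 0.208 0.051 0.049 -1"

```text
time_s: 8.5
ee_pos: [0.5711, 0.13, 0.2592]
eef_rot: [-3.14, 0.0, 1.792]
force: [0.1, -0.4, -0.4]
grip_width: 0.0095
```

```bash
python3 - <<'E'
from h import *
np.set_printoptions(precision=4,suppress=True)
plan([.571,.1318,.121],102.7)
for n in ['top','scene','wrist']:
    c=cam(n,n+'5.png');X=pts(c)
    m=(X[...,0]>.45)&(X[...,0]<.68)&(X[...,1]<.3)&(X[...,1]>.07)
    for nm,lo,hi in [('flare',.078,.0835),('nave',.19,.22)]:
        mm=m&(X[...,2]>lo)&(X[...,2]<hi)
        k,lab,st,_=cv2.connectedComponentsWithStats(mm.astype(np.uint8))
        for i in range(1,k):
            if st[i,4]>40:
                P=X[lab==i];print(n,nm,st[i,4],cv2.minAreaRect((P[:,:2]*1000).astype(np.float32)),P.mean(0),P[:,2].min(),P[:,2].max())
E
```

```text
t 8.5 pos [0.5711 0.13   0.2592] F [ 0.09 -0.37 -0.44] w 0.0095
turn [-0.11  0.01 -0.02] shift [0.0018 0.0005 0.1382]
top flare 125 ((542.9464721679688, 136.3181610107422), (8.881889343261719, 47.36315155029297), 14.458298683166504) [0.5425 0.1365 0.0799] 0.07801769190809617 0.0831853717806482
top nave 211 ((566.308349609375, 124.29309844970703), (8.894712448120117, 41.160308837890625), 25.24520492553711) [0.5678 0.1202 0.2039] 0.19003694834849028 0.21962354624442124
scene flare 367 ((537.8570556640625, 176.86062622070312), (12.643523216247559, 130.16494750976562), 13.37618637084961) [0.5371 0.1792 0.0802] 0.07800216339151979 0.08348611088641389
scene flare 395 ((587.7354736328125, 188.43771362304688), (10.353896141052246, 130.05282592773438), 13.49123477935791) [0.588  0.1913 0.0804] 0.07800301157579836 0.08346695897592213
scene nave 1698 ((562.0907592773438, 178.58840942382812), (14.05722427368164, 151.3518829345703), 13.089940071105957) [0.5643 0.1825 0.2039] 0.19000497901805216 0.2199411727371125
wrist flare 435 ((584.8565063476562, 189.49557495117188), (5.883561611175537, 128.8579559326172), 12.580109596252441) [0.5839 0.1936 0.079 ] 0.07801343618745986 0.08100941264863845
wrist flare 43 ((521.2666015625, 234.34507751464844), (5.781887531280518, 11.310464859008789), 19.211896896362305) [0.5213 0.2348 0.0792] 0.07814166864129377 0.08198769113399505
wrist flare 339 ((535.93896484375, 171.41940307617188), (5.359915256500244, 114.75039672851562), 12.833014488220215) [0.535  0.1757 0.079 ] 0.07800165307345738 0.08099091657210977
wrist nave 2624 ((554.8228149414062, 200.66188049316406), (10.024226188659668, 105.47988891601562), 12.64218807220459) [0.555  0.2015 0.2072] 0.2043482389295851 0.21999983124497466
```

View pics/scene5.png

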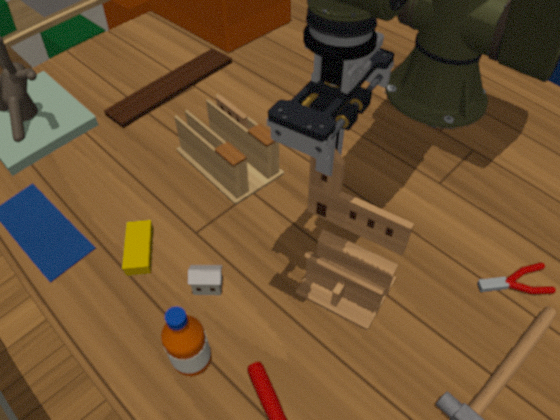

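View pics/wrist5.png

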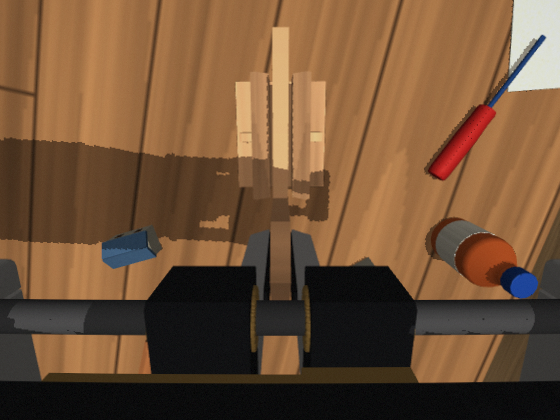

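```bash
python3 - <<'E'
from h import *
c=cam('wrist');X=pts(c)
m=(X[...,2]>.195)&(X[...,2]<.215)&(X[...,0]>.5)&(X[...,0]<.6)&(X[...,1]>.165)&(X[...,1]<.27)
P=X[m];u=P[:,:2]@[-.2198,.9755];A=np.c_[u,np.ones(len(u))]
k=np.linalg.lstsq(A,P[:,2],rcond=None)[0];print(len(u),np.degrees(np.arctan(k[0])),P[:,2].mean(),u.min(),u.max())
E
```

```text
2203 0.0005971673711680395 0.2072980137381591 0.036315967868922196 0.12608318868794446
```

Request:
send_rows --pt "0 0 0 0.002 0.001 0.006 -1" --pt "0 0 0 0.002 0.001 0.018 -1" --pt "0 0 0 0.002 0.001 0.034 -1" --pt "0 0 0 0.002 0.001 0.05 -1" --pt "0 0 0 0.002 0.001 0.064 -1" --pt "0 0 0 0.002 0.001 0.076 -1" --pt "0 0 0 0.002 0.001 0.086 -1" --pt "0 0 0 0.002 0.001 0.094 -1"

```text
time_s: 9.5
ee_pos: [0.5727, 0.131, 0.1655]
eef_rot: [-3.141, -0.0, 1.79]
force: [0.3, -0.3, -0.4]
grip_width: 0.0093
```

```bash
python3 - <<'E'
from h import *
plan([.571,.1318,.121],102.7)
cam('wrist','w6.png')
c=cam('scene');s=c['pixels'][:,:,::-1]
cv2.imwrite('pics/s6.png',cv2.resize(s[140:340,250:450],None,fx=3,fy=3))
E
```

```text
t 9.5 pos [0.5727 0.131  0.1655] F [ 0.3  -0.3  -0.44] w 0.0093
turn [-0.02 -0.   -0.14] shift [ 0.0011 -0.0014  0.0445]
```

View pics/s6.png

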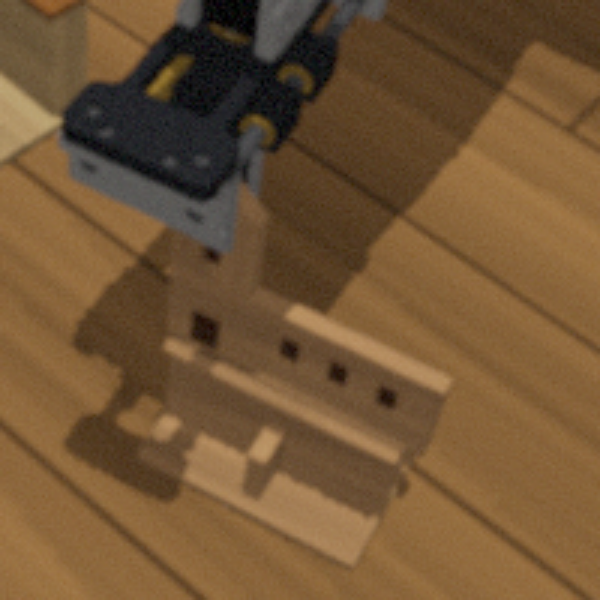

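The church sits level between the flares, with the tower at crop (210,300) and the nave at (370,350). I'll lower the rest slowly.

Request:
send_rows --pt "0 0 0 0.001 -0.0005 0.006 -1" --pt "0 0 0 0.001 -0.0005 0.013 -1" --pt "0 0 0 0.001 -0.0005 0.02 -1" --pt "0 0 0 0.001 -0.0005 0.027 -1" --pt "0 0 0 0.001 -0.0005 0.033 -1" --pt "0 0 0 0.001 -0.0005 0.038 -1" --pt "0 0 0 0.001 -0.0005 0.041 -1" --pt "0 0 0 0.001 -0.0005 0.041 -1"

```text
time_s: 10.4
ee_pos: [0.5719, 0.1319, 0.1249]
eef_rot: [-3.141, -0.0, 1.79]
force: [-0.4, -0.1, -1.4]
grip_width: 0.0099
```

```bash
cat > chk.py <<'E'
from h import *
import sys
plan([.571,.1318,.1205],102.7)
c=cam('wrist',sys.argv[1]);X=pts(c)
m=(X[...,2]>.058)&(X[...,2]<.09)&(X[...,1]>.165)&(X[...,1]<.27)
n=X[...,0]*.9755+X[...,1]*.2198
m&=(abs(n-.5858)<.0045)
P=X[m];u=P[:,:2]@[-.2198,.9755];print(len(u),'nave z',np.median(P[:,2]),'n',n[m].min(),n[m].max(),'umax',u.max())
k=np.polyfit(u,P[:,2],1);print('slope deg',np.degrees(k[0]))
E
python3 chk.py w7.png
```

```text
t 10.4 pos [0.5719 0.1319 0.1249] F [-0.4  -0.11 -1.37] w 0.0099
turn [-0.03 -0.   -0.14] shift [ 0.0001 -0.0009  0.0044]
2130 nave z 0.07097821168251989 n 0.5815404309827787 0.5902123976117362 umax 0.12986515866185303
slope deg 0.06661555968726089
```

Request:
send_rows --pt "0 0 0 0 0 0.001 -1" --pt "0 0 0 0 0 0.002 -1" --pt "0 0 0 0 0 0.003 -1" --pt "0 0 0 0 0 0.0035 -1" --pt "0 0 0 0 0 0.0035 -1"

```text
time_s: 10.95
ee_pos: [0.572, 0.1319, 0.1218]
eef_rot: [-3.142, -0.0, 1.79]
force: [-0.2, 0.3, -0.6]
grip_width: 0.01
```

Request:
send_rows --pt "0 0 0 0 0 0.0005 -1" --pt "0 0 0 0 0 0.001 -1" --pt "0 0 0 0 0 0.001 -1"

```text
time_s: 11.25
ee_pos: [0.572, 0.1319, 0.1208]
eef_rot: [-3.141, -0.0, 1.79]
force: [0.3, -0.6, -0.4]
grip_width: 0.0098
```

```bash
python3 chk.py w8.png
```

```text
t 11.25 pos [0.572  0.1319 0.1208] F [ 0.3  -0.57 -0.41] w 0.0098
turn [-0.01 -0.   -0.13] shift [ 0.0001 -0.001   0.0003]
2126 nave z 0.06687308107553411 n 0.5816660976759892 0.5902964711974885 umax 0.13014662746719965
slope deg 0.016569356683718856
```

Request:
send_rows --pt "0 0 0 0 0 0.0005 -1" --pt "0 0 0 0 0 0.0005 -1"

```text
time_s: 11.5
ee_pos: [0.5721, 0.1319, 0.1205]
eef_rot: [3.141, 0.0, 1.79]
force: [-0.7, 1.5, -0.6]
grip_width: 0.0096
```

Request:
send_rows --pt "0 0 0 0 0 0.0005 -1" --pt "0 0 0 0 0 0.0005 -1"

```text
time_s: 11.7
ee_pos: [0.5721, 0.1319, 0.1205]
eef_rot: [3.141, 0.0, 1.79]
force: [-1.4, -0.3, 5.9]
grip_width: 0.0093
```

Floor contact shows at 5.9 N. Releasing.

Request:
send_rows --pt "0 0 0 0 0 0 -0.75" --pt "0 0 0 0 0 0 -0.7" --pt "0 0 0 0 0 0 -0.6" --pt "0 0 0 0 0 0 -0.5" --pt "0 0 0 0 0 0 -0.4" --pt "0 0 0 0 0 0 -0.3" --pt "0 0 0 0 0 0 -0.3" --pt "0 0 0 0 0 0 -0.3"

```text
time_s: 12.5
ee_pos: [0.572, 0.1319, 0.1199]
eef_rot: [3.142, -0.0, 1.79]
force: [-0.6, 0.1, 0.6]
grip_width: 0.0329
```

```bash
python3 chk.py w9.png
```

```text
t 12.5 pos [0.572  0.1319 0.1199] F [-0.63  0.14  0.63] w 0.0329
turn [ 0.   -0.   -0.13] shift [ 0.0001 -0.001  -0.0006]
2090 nave z 0.06651715323347884 n 0.581722093007418 0.5902999511126049 umax 0.13000992828213181
slope deg 0.06532058747661819
```

View pics/w9.png

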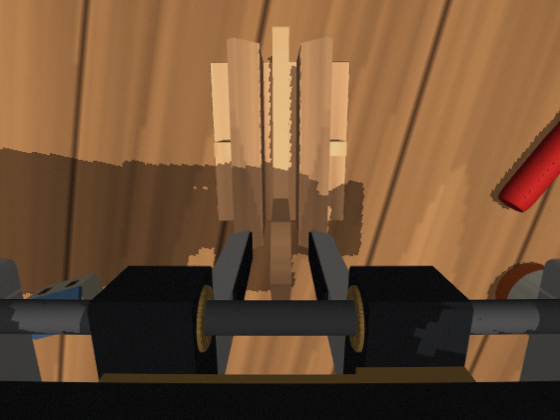

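The church stands on its own, centred between the boards (nave at column 281), with the open jaws clear on both sides. Retreating straight up.

Request:
send_rows --pt "0 0 0 0 0 -0.005 -0.3" --pt "0 0 0 0 0 -0.015 -0.3" --pt "0 0 0 0 0 -0.03 -0.3" --pt "0 0 0 0 0 -0.05 -0.3" --pt "0 0 0 0 0 -0.075 -0.3" --pt "0 0 0 0 0 -0.1 -0.3" --pt "0 0 0 0 0 -0.13 -0.3" --pt "0 0 0 0 0 -0.15 -0.3"

```text
time_s: 13.35
ee_pos: [0.5722, 0.1319, 0.2737]
eef_rot: [3.138, 0.0, 1.79]
force: [0.1, -0.0, 0.2]
grip_width: 0.033
```

Request:
send_rows --pt "0 0 0 -0.03 0 0 -0.3" --pt "0 0 0 -0.07 0 0 -0.3" --pt "0 0 0 -0.11 0 0 -0.3" --pt "0 0 0 -0.15 0 0 -0.3" --pt "0 0 0 -0.18 0 0 -0.3" --pt "0 0 0 -0.2 0 0 -0.3" --pt "0 0 0 -0.2 0 0 -0.3" --pt "0 0 0 -0.2 0 0 -0.3"

```text
time_s: 14.15
ee_pos: [0.6154, -0.063, 0.2708]
eef_rot: [3.141, 0.0, 1.79]
force: [0.3, 1.2, 1.2]
grip_width: 0.033
```

```bash
python3 - <<'E'
from h import *
print(ctrl.get_obs()['ee_pos'],ctrl.get_obs()['force'])
c=cam('top','t9.png');X=pts(c)
u=X[...,0]*-.2198+X[...,1]*.9755; n=X[...,0]*.9755+X[...,1]*.2198
b=(abs(n-.586)<.2)&(abs(u-.0556)<.12)
for nm,lo,hi,dn in [('tower',.1,.15,.03),('nave',.064,.0715,.0105)]:
    m=b&(X[...,2]>lo)&(X[...,2]<hi)&(abs(n-.586)<dn)
    print(nm,m.sum(),np.median(X[m],0),'zmax',X[m][:,2].max(),'n',np.percentile(n[m],[1,50,99]),'u',np.percentile(u[m],[1,99]))
m=(X[...,2]>.074)&(X[...,2]<.084)&b&(X[...,0]>0)
print('flares',np.percentile(n[m],[1,99]),np.percentile(u[m],[1,99]))
c=cam('scene','s9.png')
E
```

```text
[ 0.61542666 -0.06302908  0.27078477] [0.30345868 1.22915076 1.20953741]
  return _methods._mean(a, axis=axis, dtype=dtype,
  ret = um.true_divide(
Traceback (most recent call last):
ValueError: zero-size array to reduction operation maximum which has no identity
```

```bash
python3 - <<'E'
from h import *
c=cam('scene','s9.png');X=pts(c)
u=X[...,0]*-.2198+X[...,1]*.9755; n=X[...,0]*.9755+X[...,1]*.2198
for nm,lo,hi,dn in [('tower',.1,.15,.03),('nave',.066,.072,.009)]:
    m=(abs(u-.0556)<.12)&(X[...,2]>lo)&(X[...,2]<hi)&(abs(n-.588)<dn)
    if m.sum(): print(nm,m.sum(),'zmax',X[m][:,2].max(),'n',np.percentile(n[m],[1,50,99]),'u',np.percentile(u[m],[1,99]))
E
```

```text
tower 588 zmax 0.1481084474053339 n [0.58317477 0.59287746 0.5948271 ] u [-0.02136119  0.02347429]
nave 514 zmax 0.0719654159460917 n [0.58295065 0.58977359 0.59450817] u [-0.01663431  0.12745562]
```

View pics/s9.png

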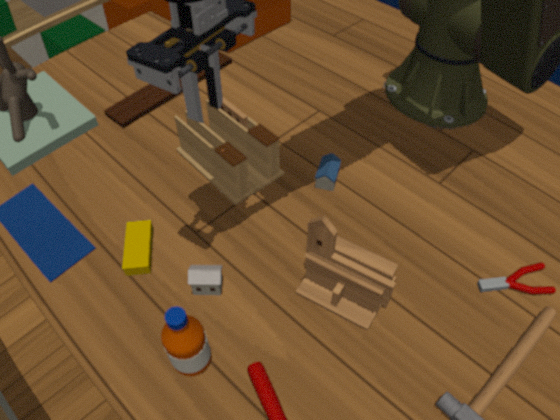

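View pics/t9.png

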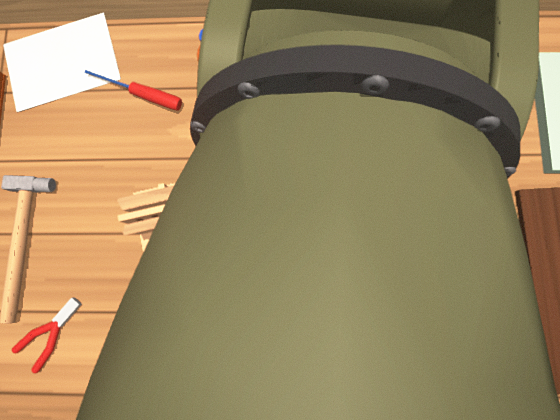

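The church stands upright in the trough, with its tower at (320,243) and the nave along (360,260). The gripper is well clear. Handing in.

```bash
python3 -c "
from h import *
c=cam('scene');X=pts(c);m=(abs(X[...,0]-.468)<.02)&(abs(X[...,1]+.19)<.07)&(X[...,2]>.105)&(X[...,2]<.112);print('house',m.sum(),X[m].mean(0))
print(ctrl.hand_in())"
```

```text
house 167 [ 0.46749601 -0.18563543  0.10885912]
the job is handed in; nothing more can be done
None
```

The church template is standing upright in the stand's trough, the house is still in its bin, and I handed the job in at about 14.3 s of the 56 s allowed.

I pinched the tower about 112 mm up and tipped it 20° while easing it forward. I then drew it lengthwise past the cap and over the front wall, levelled it, and carried it to the stand. It was lowered until it touched the trough floor (about 6 N), then released, and the gripper was backed well clear.

What the last checks showed:
- **Seating:** before I backed off, the wrist view gave the nave top at z about 0.0665. It read the same in the bin, where the true height is 0.068, so the church is on the floor. It was level to about 0.1° and did not appear to lean.
- **Centring:** it is within about 1 mm across the trough. Lengthwise it is about 2–3 mm off centre in the final scene view.
- **House:** its top still reads z about 0.109 at the place it started.
- **Forces:** the readings at the end of each move were otherwise about 1–2 N.

Two checks were imperfect:
- **Top view:** the final top camera picture was blocked by the arm, so that measurement failed and I used the scene camera instead.
- **Scene camera:** it read about 1–2 mm off the other cameras throughout. Its final tower height was 0.148, against an expected 0.145, which I put down partly to that offset and partly to noise.

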